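Hold the spring clip open over the menu board

TASK

Take the spring clip off the small card stand by squeezing its handles, and hold it gaping over the middle of the top edge of the large menu stand's board, square to the board, with about half the length of the jaws below the edge, one jaw on each side and no part of the clip touching the board, so that a colleague can slip today's specials card in under it. Finish like that, with the clip still squeezed wide open in the gripper: do not let go or clamp it. Do not shove or tip either stand, do not drop the clip, and leave the jug, the mug and the portafilter where they are.

Things in the scene. Friction and masses are not known exactly. Their poses are not given: they have to be found in the camera images.
- clip_pivot (a point): Spring clip, steel with black handle grips (70 g), clamped at the start on the small stand's board within 15 mm of the middle of its top edge. This point: centre of its 10 mm thick spring barrel, 5 mm above that edge at the start. z: up from jaws to handles; y: along the barrel and the board's edge; x: across the board, the way handles are squeezed and jaws open. Half a turn about z is the same.
- clip_grip (a point): Point midway between the handles, 30 mm above clip_pivot, same axes. The handles rise from the pivot in a V, 42 mm high, 24 mm wide along y, 4 mm thick, 52 mm over the outside at their tops while clamped. Squeezed fully they stand upright and parallel against a stop, 46 mm high, 19 mm over the outside.
- clip_mouth (a point): The point on the clip's centre plane level with the very ends of the jaws, 41 mm below clip_pivot (same axes). The jaws are 24 mm wide along y, and when fully open their ends stand about 33 mm apart on the inside and 45 mm over the outside (and 3 mm higher than this point, which is fixed to the barrel).
- clip_lever (a joint): Opening angle of each clip lever (both move alike): 0 as clamped on a 5 mm board, -0.06 jaws shut, 0.38 fully open at the stop. Squeezing the handles together opens it, with about 3 N at their tops to begin and 7 N fully open; the spring shuts it when the squeeze is relaxed.
- small_stand_edge (a point): Middle of the top edge of the small stand's board: white board 5 mm thick, 80 mm wide, its top edge 100 mm above the counter, in a loose wooden foot 64 x 100 mm, 29 mm high (0.7 kg). x across the board's thickness, y along its edge, z up.
- menu_stand_edge (a point): Middle of the top edge of the large menu stand's board: white board 5 mm thick, 120 mm wide, its top edge 160 mm above the counter, in a loose wooden foot 64 x 140 mm, 29 mm high (1 kg). x across the board's thickness, y along its edge, z up. The two stands may stand in either place.
- milk_jug: Steel milk jug, 103 x 69 x 92 mm, bystander; origin under its centre.
- mug: White mug with a handle, 78 x 112 x 102 mm, bystander; origin under its centre.
- spare_portafilter: Spare portafilter with a black handle, 247 x 89 x 64 mm, lying on the counter, bystander; origin under its centre.

How it is judged:
On the way:
1. the clip, squeezed open by the fingers, is lifted clear above the small stand's board (value of joint clip_lever above 0.2 rad and z of clip_mouth in the frame of small_stand_edge above 0.005 m and contact force between the fingers and clip above 1 N and contact force between clip and small_stand below 0.3 N), for 0.1 s.
At the end, for the whole second after the job is handed in: Fingers hold the still clip (over 2 N), open over 0.27 rad, not touching the large board (under 0.3 N): mouth point within 9 mm of the board's centre plane, 18 mm of the edge's middle along it, 8 to 32 mm below it; square and upright within 0.25 rad (x of clip_mouth in the frame of menu_stand_edge between -0.009 and 0.009 m and y of clip_mouth in the frame of menu_stand_edge between -0.018 and 0.018 m and z of clip_mouth in the frame of menu_stand_edge between -0.032 and -0.008 m and angle between the y axis of clip_pivot and the y axis of menu_stand_edge, either way round below 0.25 rad and angle between clip_pivot's own z axis and vertical below 0.25 rad and value of joint clip_lever above 0.27 rad and contact force between clip and menu_stand below 0.3 N and contact force between the fingers and clip above 2 N and linear speed of clip below 0.02 m/s); the arm keeps its last pose, push and grip.
It fails at once if either stand is shoved more than 30 mm or tipped (distance of any of small_stand_edge, menu_stand_edge from where it was at the start of the episode above 0.03 m or angle between any of small_stand_edge, menu_stand_edge's own z axis and vertical above 0.25 rad).
It fails at once if the clip is dropped (height (world z) of clip_pivot below 0.07 m).
It fails at once if the milk jug is moved more than 30 mm (distance of milk_jug from where it was at the start of the episode above 0.03 m).
It fails at once if the mug is moved more than 30 mm (distance of mug from where it was at the start of the episode above 0.03 m).
It fails at once if the spare portafilter is moved more than 30 mm (distance of spare_portafilter from where it was at the start of the episode above 0.03 m).
It also fails if it takes over 38 s, if anything falls off the work surface, if the arm or the gripper's body presses on something with over 40 N, if the wrist force passes 120 N, or if a joint passes its speed limit or range.

ROBOT

A 6-joint arm with a two-finger parallel gripper is mounted at the origin on a cart in front of the work surface, level with it; the furniture and walls round the work are solid. World frame = base frame: x ahead of the robot, y to its left, z up, the work surface at z = 0. Lengths are in m, angles in rad, forces in N, time in s.
With the tool pointing down it reaches from about 0.375 to 0.75 m from the base axis. Payload 9 kg.
Tool frame: the origin (TCP) lies on the centre line of the jaws, within the pads' length; the fingertips stand ahead of it and the grasp point (between the pads) is the TCP (env.tcp_to_tips is the z of the fingertips in the tool frame, in m); z points along the fingers, x is the direction in which the jaws open and shut, and the axes are right-handed (so a half turn about z gives the same grasp; the last joint's range is limited). The gripper opens to 85 mm and grips with 20 to 120 N. Pads are 22 mm wide; open, the fingers measure 114 mm over their backs; the gripper's body (76 mm by 85 mm) begins 54 mm behind the grasp point. The pads swing forward as they close: fully open they stand 13 mm farther back than shut.
Start: joints at [1.085, 0.104, 0.097, 1.564, 0, 1.353], TCP at [0.159, 0.579, 0.25] pointing down, gripper open.
Joint ranges: [-2.99, 2.99], [-0.84, 1.86], [-1.1, 1.16], [-1.84, 2.11], [-1.51, 1.56], [-3.14, 3.14]. Speed limits (rad/s): [2.22, 2.22, 2.57, 3.14, 3.14, 3.14].

INTERFACE

Orientations are given as a rotation vector (axis times angle).
In Python, from workcell import sensors, vision, workorder, env gives the robot as it stands.
- The arm moves only by the tool apply_moves, never from a script. Its argument "steps" is text: rows parted by semicolons, each of 6 numbers parted by spaces: the shift along the tool's x, y, z in cm, then the turn, a rotation vector about the tool's x, y, z in degrees. In form: tx ty tz ax ay az; .... A call has 1 to 10 rows; each row shifts and turns the pose as measured when the row begins, along the tool's axes as they then stand; what a row does not reach is not made up. A row lasts 1/8 s, in which the tool goes at most 62.5 mm and 10.7 degrees, less where a joint would pass 70% of its speed; a pose out of reach is approached as far as the arm can. A call is refused whole if a number of a shift passes 6.25 or a number of a turn 10.7, either way. A call with a gripper value outside its range is refused whole. "jaw" is the finger opening in cm, from 0 to 8.54, set as the call begins (left out, the last holds). The fingers move at their own pace and stop on an object; "force" is the grip in N (left out, the last holds). Time passes only in rows, so rows that do not move let the fingers close. It gives the time, the measured TCP pose, the force and the opening at its end, in the units of the state.
- sensors.state(): the state, without advancing time (a new reading comes with each control period).
- vision.get_image(name): name is "scene" or "top"; returns a dict with "color" (384x512x3 uint8, blue, green, red), "fx", "fy", "cx", "cy" (pixels), "k1" (the pictures are not rectified: a ray, as slopes to the right and down, at radius r is drawn at 1 + k1 r^2 times it, then the intrinsics apply), "pose" (4x4, takes a point from camera to world coordinates). Camera axes: x right, y down, z forward; pixel columns grow to the right and rows downward; lengths in m; the calibration is good to about 2 mm. A picture is of the moment at which its call begins. There is no depth.
- workorder.job_done(): hands the job in, once; it reports no verdict.
The state is a dict: "time": time; "joint_pos": joint angles; "qvel": joint speeds; "effort": joint torques, N m; "ee_pos": TCP position; "eef_rot": TCP orientation; "ft_force": force on the tool from outside, world axes, zero at the start; "wrist_torque": the same for the moment, N m; "opening": finger opening in m.
Only numpy, scipy, OpenCV 4.12 (cv2) and the standard library are available. Lean on these libraries where they do the work, as an engineer would, in place of code of your own. Each camera call takes 0.05 s, during which the arm holds its last target.

## Working session

There is one attempt and no reset: what is moved stays moved. The work goes in short steps, Python scripts to look and compute and a tool call to move; the robot and the scene stay as the last step left them, time stands still between calls to the robot, and variables do not carry over. Pictures are saved under pics/ and viewed, and the job is handed in when it is done.

Besides the shell and the picture viewer there is one more tool, called as name(argument=value, ...), one argument or row to a line, values as JSON. apply_moves: Moves the arm, as the interface text tells. Its arguments: {"type":"object","properties":{"steps":{"type":"string"},"jaw":{"type":"number"},"force":{"type":"number"}},"required":["steps"]}

```bash
ls; mkdir -p pics; python3 - <<'E'
from workcell import sensors, vision, env
import cv2
print(sensors.state()); print(env.tcp_to_tips)
for n in("scene","top"):
    im=vision.get_image(n); cv2.imwrite(f"pics/{n}0.png",im["color"])
    print(n,im["fx"],im["fy"],im["cx"],im["cy"],im["k1"],im["pose"].round(4).tolist())
E
```

```text
pics
{'time': 0.0, 'joint_pos': array([1.08531675e+00, 1.04699792e-01, 9.64644283e-02, 1.56391338e+00,
       2.01239189e-06, 1.35309214e+00]), 'qvel': array([-0.0003766 ,  0.00078715, -0.00219606,  0.00103623, -0.00034698,
       -0.00030276]), 'effort': array([ 5.41938389e-04, -5.56930590e+01,  5.03651047e+01,  1.68461271e-02,
       -1.34584948e-04, -1.91681870e-07]), 'ee_pos': array([0.15859411, 0.57833367, 0.24951936]), 'eef_rot': array([ 2.49764535e+00,  1.90468067e+00, -1.92858215e-03]), 'ft_force': array([-0.02746474,  0.02212851,  0.68695438]), 'wrist_torque': array([-0.04396626,  0.02298499,  0.03466593]), 'opening': 0.08563096115915275}
0.019
scene 444.99816307011054 444.99816307011054 246.69489870870407 191.98329977778218 -0.01620246566925417 [[0.9106, -0.178, 0.373, -0.0926], [-0.4131, -0.3634, 0.835, -1.2969], [-0.0131, -0.9145, -0.4045, 0.8076], [0.0, 0.0, 0.0, 1.0]]
top 477.0579369384751 477.0579369384751 258.1450381472168 197.0449373958839 0.06411053173495353 [[-0.0001, -0.8397, 0.543, -0.3841], [-1.0, -0.0042, -0.0066, 0.1717], [0.0078, -0.543, -0.8397, 1.6072], [0.0, 0.0, 0.0, 1.0]]
```

View pics/scene0.png

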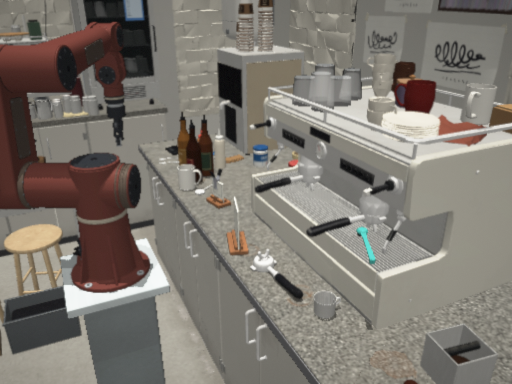

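View pics/top0.png

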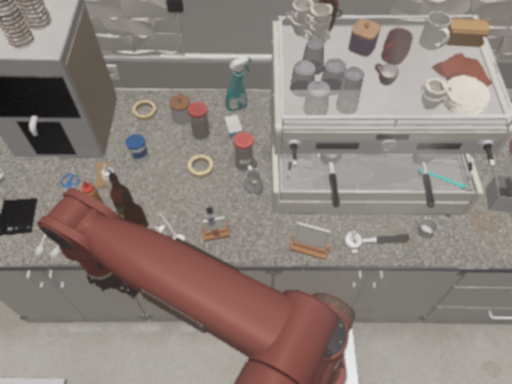

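The small stand with the clip is near top (215,225) and the menu stand near (311,240). In the scene view they are at (218,195) and (238,235). I'll enlarge both.

```bash
python3 - <<'E'
import cv2
t=cv2.imread("pics/top0.png");s=cv2.imread("pics/scene0.png")
cv2.imwrite("pics/c1.png",cv2.resize(t[190:270,190:340],None,fx=5.3,fy=5.3,interpolation=cv2.INTER_CUBIC))
cv2.imwrite("pics/c2.png",cv2.resize(s[160:260,190:270],None,fx=6,fy=6,interpolation=cv2.INTER_CUBIC))
E
```

```text
(no output)
```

View pics/c1.png

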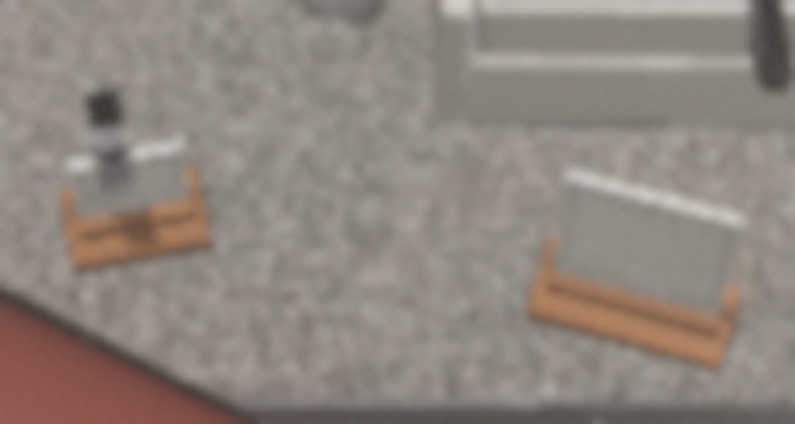

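View pics/c2.png

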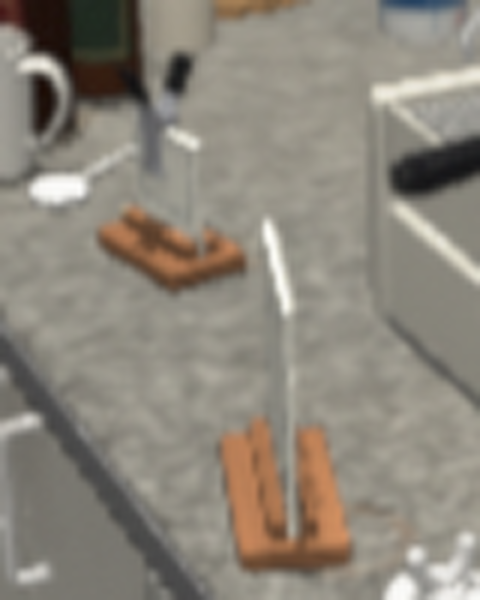

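```bash
cat > h.py <<'E'
import numpy as np, cv2
from workcell import sensors, vision
from scipy.spatial.transform import Rotation as R
C={}
def cam(n):
    if n not in C: C[n]=vision.get_image(n)
    return C[n]
def ray(n,u,v):
    c=cam(n); K=np.array([[c["fx"],0,c["cx"]],[0,c["fy"],c["cy"]],[0,0,1.]])
    p=cv2.undistortPoints(np.array([[[u,v]]],float),K,np.array([c["k1"],0,0,0.]))[0,0]
    T=c["pose"]; d=T[:3,:3]@np.array([p[0],p[1],1]); return T[:3,3],d/np.linalg.norm(d)
def atz(n,u,v,z):
    o,d=ray(n,u,v); return o+d*(z-o[2])/d[2]
def proj(n,P):
    c=cam(n); K=np.array([[c["fx"],0,c["cx"]],[0,c["fy"],c["cy"]],[0,0,1.]]); Ti=np.linalg.inv(c["pose"])
    return cv2.projectPoints(np.array([P],float),cv2.Rodrigues(Ti[:3,:3])[0],Ti[:3,3],K,np.array([c["k1"],0,0,0.]))[0][0,0]
E
python3 - <<'E'
from h import *
def t(u,v):return ((u+.5)/5.3-.5+190,(v+.5)/5.3-.5+190)
def s(u,v):return ((u+.5)/6-.5+190,(v+.5)/6-.5+160)
for nm,a,b,z in(("small",(68,163),(185,147),.1),("large",(570,177),(743,219),.16)):
    A=atz("top",*t(*a),z);B=atz("top",*t(*b),z);d=B-A
    print(nm,A.round(4),B.round(4),((A+B)/2).round(4),np.linalg.norm(d).round(4),np.degrees(np.arctan2(d[1],d[0])))
print("clip on edge",atz("top",*t(110,157),.1).round(4), "handle top",atz("top",*t(103,100),.147).round(4))
print("scene small near",atz("scene",*s(197,143),.1).round(4),"far",atz("scene",*s(173,129),.1).round(4))
A=atz("scene",*s(267,222),.16);B=atz("scene",*s(289,307),.16);print("scene large",A,B,(A+B)/2,np.linalg.norm(A-B))
print("handles scene", atz("scene",*s(180,60),.147).round(4),atz("scene",*s(130,75),.147).round(4))
for q in ((68,238),(208,240),(75,268),(208,243)): print(atz("top",*t(*q),.029).round(4))
E
```

```text
small [0.4887 0.3627 0.1   ] [0.5017 0.283  0.1   ] [0.4952 0.3228 0.1   ] 0.0808 -80.71050111442017
large [0.4447 0.0242 0.16  ] [ 0.4138 -0.087   0.16  ] [ 0.4293 -0.0314  0.16  ] 0.1155 -105.51128740205144
clip on edge [0.4935 0.3342 0.1   ] handle top [0.5107 0.3363 0.147 ]
scene small near [0.5061 0.2873 0.1   ] far [0.5003 0.3182 0.1   ]
scene large [0.44816654 0.0231419  0.16      ] [ 0.41516691 -0.08587355  0.16      ] [ 0.43166672 -0.03136583  0.16      ] 0.11390058476001164
handles scene [0.5104 0.3258 0.147 ] [0.4694 0.3142 0.147 ]
[0.4687 0.3678 0.029 ]
[0.4674 0.269  0.029 ]
[0.4449 0.3614 0.029 ]
[0.465 0.269 0.029]
```

```bash
cat > ov.py <<'E'
from h import *
def stand(mid,yaw,H,W,F):
    # local y along edge
    c,s=np.cos(yaw),np.sin(yaw); M=np.array([[c,-s,0],[s,c,0],[0,0,1]]);L=[]
    o=np.array([mid[0],mid[1],0])
    f=lambda *p:o+M@np.array(p)
    for x in(-.0025,.0025): L+= [(f(x,-W/2,H),f(x,W/2,H))]
    for y in(-W/2,W/2): L+=[(f(-.0025,y,H),f(.0025,y,H)),(f(0,y,.03),f(0,y,H))]
    q=[(-.032,-F/2),(.032,-F/2),(.032,F/2),(-.032,F/2)]
    for i in range(4): L.append((f(*q[i],.029),f(*q[(i+1)%4],.029)))
    return L,f
def clip(f,y,H):
    L=[]
    for s in(-1,1):
        P=[f(s*.026,y-.012,H+.047),f(s*.026,y+.012,H+.047),f(s*.006,y+.012,H+.005),f(s*.006,y-.012,H+.005)]
        L+=[(P[i],P[(i+1)%4]) for i in range(4)]
    return L
def draw(n,box,k,L,fn):
    im=cv2.resize(cam(n)["color"][box[1]:box[3],box[0]:box[2]],None,fx=k,fy=k,interpolation=cv2.INTER_CUBIC)
    for a,b,col in L:
        p=[tuple(int(round(v)) for v in ((proj(n,q)-np.array(box[:2])+.5)*k-.5)) for q in(a,b)]
        cv2.line(im,*p,col,1)
    cv2.imwrite(fn,im)
E
cat > fit.py <<'E'
from ov import *
import sys
sm=(.4965,.3235);sy=np.radians(9.5);lm=(.4305,-.0314);ly=np.radians(-16);cy=0.011
Ls,f=stand(sm,sy,.1,.08,.1); Ll,g=stand(lm,ly,.16,.12,.14)
A=[(a,b,(0,255,0)) for a,b in Ls+Ll]+[(a,b,(0,255,255)) for a,b in clip(f,cy,.1)]
draw("top",(190,190,340,270),5.3,A,"pics/o1.png"); draw("scene",(190,160,270,260),6,A,"pics/o2.png")
print("pivot",f(0,cy,.105))
E
python3 fit.py
```

```text
pivot [0.49468448 0.33434914 0.105     ]
```

View pics/o1.png

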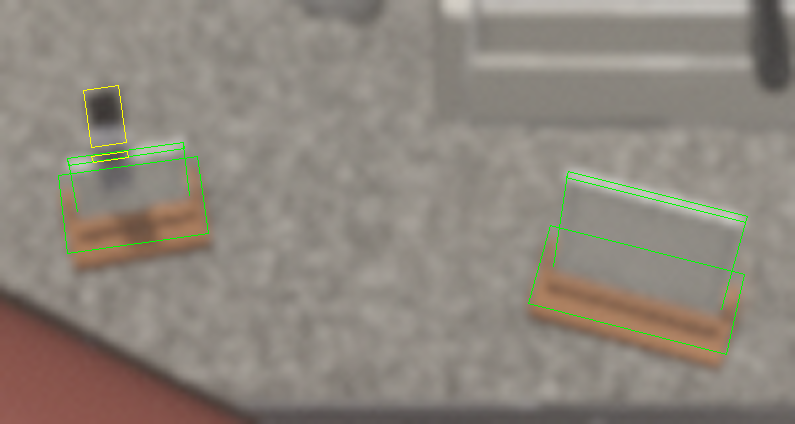

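View pics/o2.png

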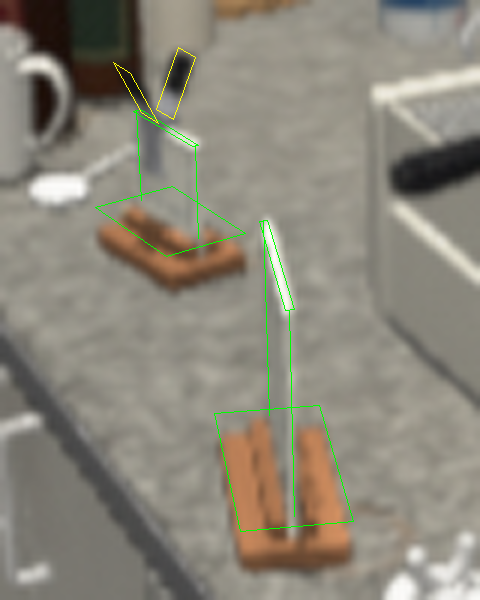

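```bash
python3 - <<'E'
from ov import *
exec(open('fit.py').read().split('draw("top"')[0])
draw("scene",(203,163,233,188),22,[],"pics/o3.png")
draw("scene",(203,163,233,188),22,A,"pics/o4.png")
a=cv2.imread("pics/o3.png");b=cv2.imread("pics/o4.png");cv2.imwrite("pics/o5.png",cv2.resize(np.hstack([a,b]),(800,333)))
E
```

```text
(no output)
```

View pics/o5.png

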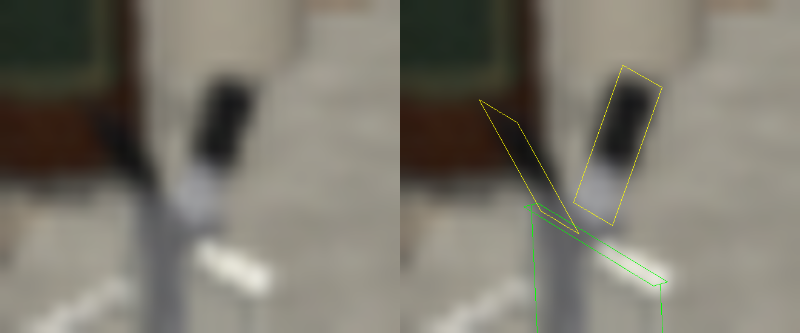

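```bash
python3 - <<'E'
from h import *
cv2.imwrite("pics/b1.png",cv2.resize(cam("top")["color"][150:300,30:230],None,fx=4,fy=4,interpolation=cv2.INTER_CUBIC))
cv2.imwrite("pics/b2.png",cv2.resize(cam("scene")["color"][80:220,100:270],None,fx=4.2,fy=4.2,interpolation=cv2.INTER_CUBIC))
E
```

```text
(no output)
```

View pics/b1.png

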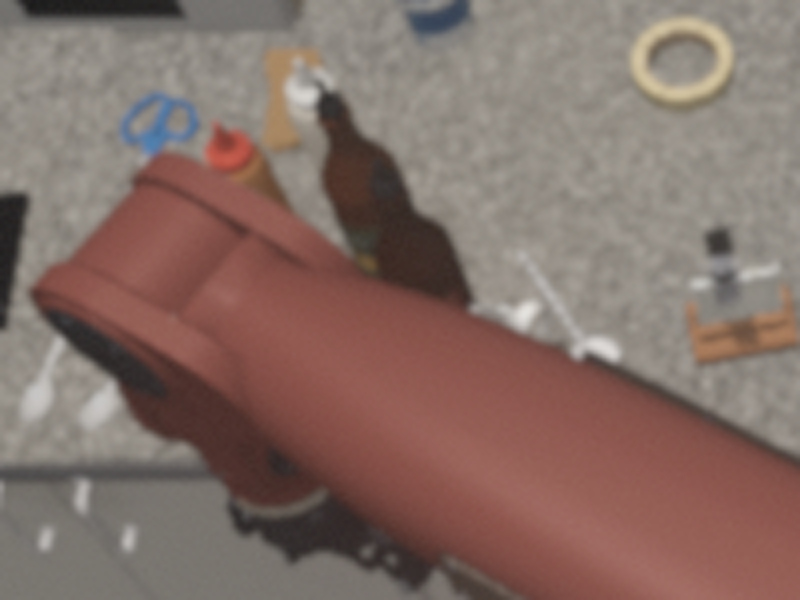

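View pics/b2.png

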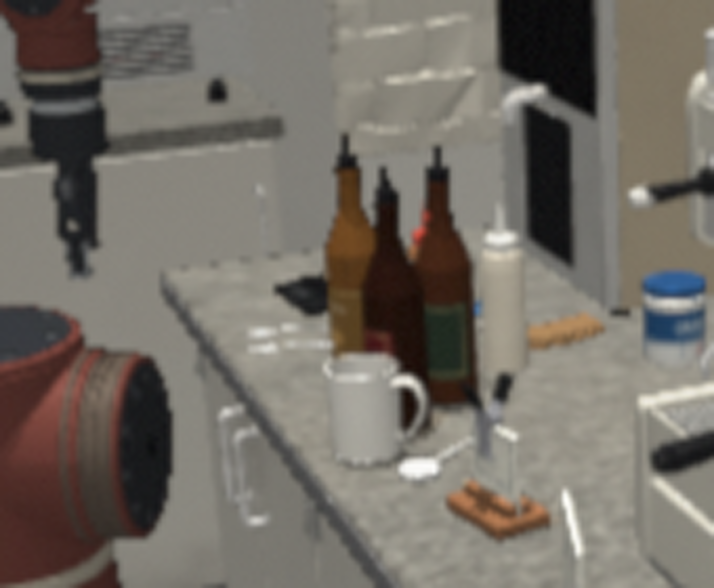

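```bash
python3 - <<'E'
from h import *
f=lambda u,v:((u+.5)/4.2-.5+100,(v+.5)/4.2-.5+80)
for n,q in (("mug",(362,460)),("dark bottle",(400,425)),("amber",(350,360)),("brown",(450,400)),("clear",(503,365)),("smalledge",(497,440))): 
    print(n,atz("scene",*f(*q),0).round(3))
# heights of bottle tips over base
o=atz("scene",*f(400,420),0)
for h in(.2,.25,.28,.3,.33): print(h,(proj("scene",[o[0],o[1]+.03,h])-[100,80])*4.2)
st=sensors.state();Rm=R.from_rotvec(st["eef_rot"]).as_matrix();print(Rm.round(3))
E
```

```text
mug [0.415 0.522 0.   ]
dark bottle [0.484 0.6   0.   ]
amber [0.495 0.83  0.   ]
brown [0.561 0.647 0.   ]
clear [0.66  0.729 0.   ]
smalledge [0.568 0.51  0.   ]
0.2 [379.16316755 243.24812114]
0.25 [376.27306509 199.64987293]
0.28 [374.51405615 173.08537748]
0.3 [373.3308248 155.2037773]
0.33 [371.53993985 128.11985206]
[[ 0.265  0.964  0.   ]
 [ 0.964 -0.265  0.   ]
 [ 0.     0.    -1.   ]]
```

```bash
cat > plan.py <<'E'
from h import *
def Rt(yaw): 
    c,s=np.cos(yaw),np.sin(yaw); return np.array([[c,s,0],[s,-c,0],[0,0,-1.]])
def plan(way,step=.035,pr=True):
    st=sensors.state(); p=st["ee_pos"].copy(); M=R.from_rotvec(st["eef_rot"])
    print("t",round(st["time"],2),"p",p.round(4),"yaw",np.degrees(np.arctan2(M.as_matrix()[1,0],M.as_matrix()[0,0])).round(2),"tilt",np.degrees(np.arccos(-M.as_matrix()[2,2])).round(2),"open",st["opening"].round(4),"F",st["ft_force"].round(2))
    for q,yd in way:
        q=np.array(q,float); T=R.from_matrix(Rt(np.radians(yd)))
        rv=(M.inv()*T).as_rotvec(); n=max(int(np.ceil(np.linalg.norm(q-p)/step-1e-6)),int(np.ceil(np.degrees(np.linalg.norm(rv))/9-1e-6)),1)
        dr=R.from_rotvec(rv/n); d=(q-p)/n; L=[]
        for i in range(n):
            t=M.inv().apply(d)*100; L.append(" ".join(f"{v:.2f}" for v in t)+" "+" ".join(f"{v:.2f}" for v in np.degrees(dr.as_rotvec())))
            M=M*dr
        p=q; print(n,"; ".join(L))
E
python3 - <<'E'
from plan import *
plan([((.27,.36,.25),30),((.4947,.334,.22),9.5)],.05)
E
```

```text
Traceback (most recent call last):
  File "plan.py", line 6, in plan
    print("t",round(st["time"],2),"p",p.round(4),"yaw",np.degrees(np.arctan2(M.as_matrix()[1,0],M.as_matrix()[0,0])).round(2),"tilt",np.degrees(np.arccos(-M.as_matrix()[2,2])).round(2),"open",st["opening"].round(4),"F",st["ft_force"].round(2))
                                                                                                                                                                                                ^^^^^^^^^^^^^^^^^^^
AttributeError: 'float' object has no attribute 'round'
```

```bash
sed -i 's/st\["opening"\].round(4)/round(float(st["opening"]),4)/' plan.py
python3 - <<'E'
from plan import *
plan([((.27,.36,.25),30),((.4947,.334,.22),9.5)],.05)
E
```

```text
t 0.5 p [0.1588 0.5786 0.2503] yaw 74.65 tilt 0.0 open 0.0852 F [ 0.54 -0.21  1.03]
5 -3.63 3.30 0.01 0.00 -0.00 8.93; -3.07 3.83 0.01 0.00 -0.00 8.93; -2.44 4.26 0.01 0.00 -0.00 8.93; -1.75 4.58 0.01 0.00 -0.00 8.93; -1.02 4.80 0.01 0.00 -0.00 8.93
5 3.63 2.70 0.60 0.00 0.00 4.10; 3.82 2.43 0.60 0.00 0.00 4.10; 3.98 2.15 0.60 0.00 0.00 4.10; 4.12 1.86 0.60 0.00 0.00 4.10; 4.25 1.56 0.60 0.00 0.00 4.10
```

apply_moves(
  steps="-3.6 3.3 0 0 0 8.9; -3.1 3.8 0 0 0 8.9; -2.4 4.3 0 0 0 8.9; -1.8 4.6 0 0 0 8.9; -1.0 4.8 0 0 0 8.9",
  jaw=8.5,
)

```text
time: 1.12
ee_pos: [0.2702, 0.3551, 0.2493]
eef_rot: [3.041, 0.789, 0.001]
ft_force: [1.6, 0.3, -0.7]
opening: 0.0851
```

```bash
python3 - <<'E'
from plan import *
plan([((.4947,.334,.22),9.5)],.05)
E
```

```text
t 1.12 p [0.2702 0.3551 0.2493] yaw 29.1 tilt 0.04 open 0.0851 F [ 1.59  0.25 -0.69]
5 3.72 2.55 0.59 0.00 -0.01 3.92; 3.88 2.29 0.59 0.00 -0.01 3.92; 4.03 2.02 0.59 0.00 -0.01 3.92; 4.16 1.74 0.59 0.00 -0.01 3.92; 4.27 1.45 0.59 0.00 -0.01 3.92
```

apply_moves(
  steps="3.7 2.5 0.6 0 0 3.9; 3.9 2.3 0.6 0 0 3.9; 4.0 2.0 0.6 0 0 3.9; 4.2 1.7 0.6 0 0 3.9; 4.3 1.5 0.6 0 0 3.9; 0 0 0 0 0 0",
)

```text
time: 1.88
ee_pos: [0.5033, 0.3287, 0.2205]
eef_rot: [-3.131, -0.234, -0.008]
ft_force: [-0.6, 0.1, -0.5]
opening: 0.0849
```

```bash
python3 - <<'E'
from plan import *
plan([((.4947,.334,.137),9.5)],.03)
k=4
for n,b in(("top",(150,150,350,280)),("scene",(170,130,290,270))):
    cv2.imwrite(f"pics/p_{n}.png",cv2.resize(cam(n)["color"][b[1]:b[3],b[0]:b[2]],None,fx=k,fy=k,interpolation=cv2.INTER_CUBIC))
E
```

```text
t 1.88 p [0.5033 0.3287 0.2205] yaw 8.55 tilt 0.32 open 0.0849 F [-0.57  0.06 -0.5 ]
3 -0.27 -0.21 2.78 -0.03 -0.10 -0.32; -0.27 -0.21 2.78 -0.03 -0.10 -0.32; -0.26 -0.22 2.78 -0.03 -0.10 -0.32
```

View pics/p_top.png

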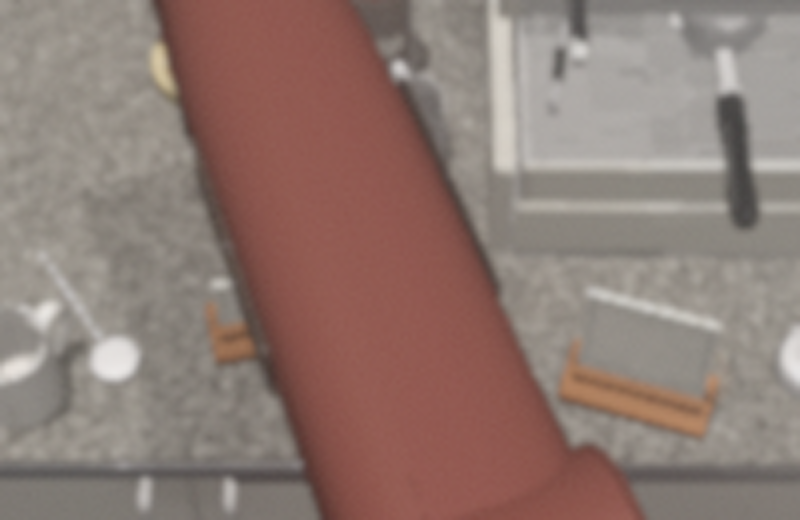

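View pics/p_scene.png

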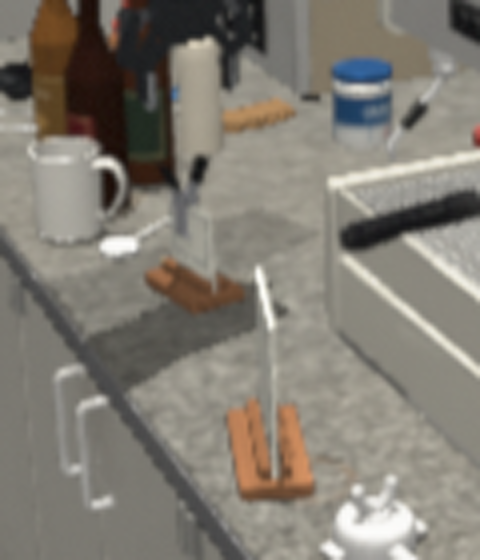

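The arm hovers over the small stand, with the gripper at about (190,40) in the scene crop. I'll correct the sideways error before going down.

apply_moves(
  steps="-0.8 -0.6 1.5 0 -0.3 -0.9; 0 0 0.5 0 0 0; 0 0 0 0 0 0",
)

```text
time: 2.35
ee_pos: [0.4896, 0.336, 0.2017]
eef_rot: [-3.127, -0.271, -0.002]
ft_force: [0.2, -0.3, -0.4]
opening: 0.0849
```

```bash
python3 - <<'E'
from plan import *
plan([((.4947,.334,.135),9.5)],.03)
E
```

```text
t 2.35 p [0.4896 0.336  0.2017] yaw 9.9 tilt 0.19 open 0.0849 F [ 0.19 -0.28 -0.45]
3 0.15 0.10 2.22 -0.06 -0.03 0.13; 0.15 0.10 2.22 -0.06 -0.03 0.13; 0.15 0.10 2.22 -0.06 -0.03 0.13
```

apply_moves(
  steps="0.4 0.2 1.0 0 0 -0.3; 0 0 1.0 0 0 0; 0 0 1.0 0 0 0; 0 0 0 0 0 0; 0 0 0 0 0 0",
)

```text
time: 2.98
ee_pos: [0.494, 0.3347, 0.1695]
eef_rot: [-3.126, -0.28, -0.002]
ft_force: [-0.1, 0.1, -0.3]
opening: 0.0854
```

```bash
python3 - <<'E'
from plan import *
plan([((.4947,.334,.135),9.5)],.015)
b=(195,150,245,200);n="scene"
cv2.imwrite("pics/q1.png",cv2.resize(cam(n)["color"][b[1]:b[3],b[0]:b[2]],None,fx=12,fy=12,interpolation=cv2.INTER_CUBIC))
E
```

```text
t 2.98 p [0.494  0.3347 0.1695] yaw 10.24 tilt 0.19 open 0.0854 F [-0.08  0.08 -0.28]
3 0.02 0.03 1.15 -0.05 -0.03 0.25; 0.02 0.03 1.15 -0.05 -0.03 0.25; 0.02 0.03 1.15 -0.05 -0.03 0.25
```

View pics/q1.png

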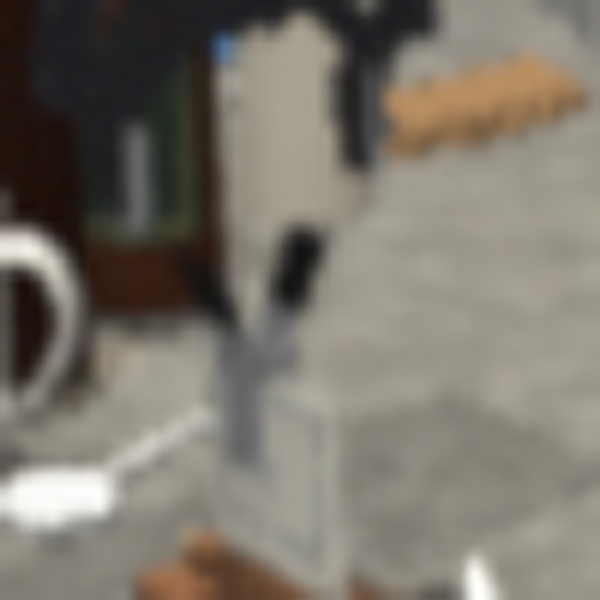

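```bash
python3 - <<'E'
from h import *
p=sensors.state()["ee_pos"]
for nm,q in (("tipsmid",[p[0],p[1],.1505]),("tipsmid13",[p[0],p[1],.1635]),("clip top mid",[.4947,.334,.147]),("grip",[.4947,.334,.135])):
    print(nm,((proj("scene",q)-[195,150]+.5)*12-.5).round(0))
c,s=np.cos(np.radians(10)),np.sin(np.radians(10))
for z in(.1505,.1635):
  for k in(-1,1): print(z,((proj("scene",[p[0]+k*.043*c,p[1]+k*.043*s,z])-[195,150]+.5)*12-.5).round(0))
E
```

```text
tipsmid [246. 230.]
tipsmid13 [245. 195.]
clip top mid [250. 240.]
grip [251. 272.]
0.1505 [138. 257.]
0.1505 [352. 204.]
0.1635 [136. 221.]
0.1635 [351. 169.]
```

apply_moves(
  steps="0 0 1.0 0 0 -0.3; 0 0 0.9 0 0 0; 0 0 0.9 0 0 0; 0 0 0.5 0 0 0; 0 0 0 0 0 0; 0 0 0 0 0 0",
)

```text
time: 3.82
ee_pos: [0.494, 0.3348, 0.1342]
eef_rot: [-3.125, -0.289, -0.002]
ft_force: [-0.5, -0.3, -0.3]
opening: 0.0849
```

```bash
python3 - <<'E'
from plan import *
plan([((.4947,.334,.135),9.5)],.015)
b=(195,150,245,200);n="scene"
cv2.imwrite("pics/q2.png",cv2.resize(cam(n)["color"][b[1]:b[3],b[0]:b[2]],None,fx=12,fy=12,interpolation=cv2.INTER_CUBIC))
E
```

```text
t 3.83 p [0.494  0.3348 0.1342] yaw 10.56 tilt 0.19 open 0.0849 F [-0.46 -0.29 -0.35]
1 0.05 0.09 -0.08 -0.16 -0.10 1.06
```

View pics/q2.png

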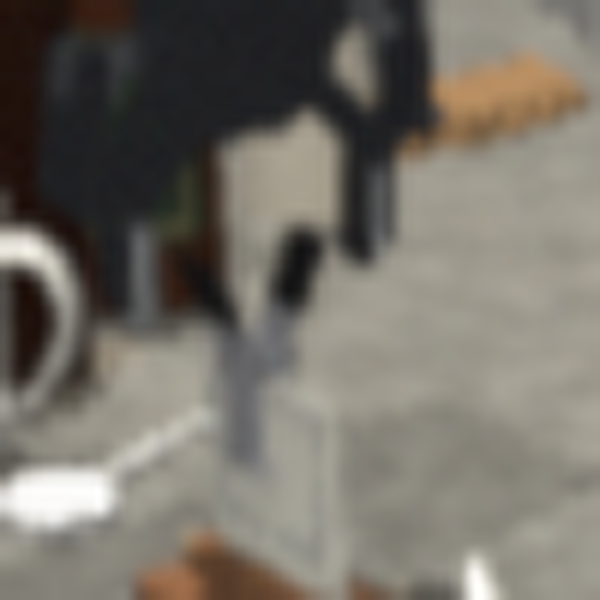

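The fingers straddle the handles, with pads at about (145,280) and (370,220) and handles between. I'll trim the yaw and close in stages.

apply_moves(
  steps="0.1 0.1 0 0 0 1.0; 0 0 0 0 0 0; 0 0 0 0 0 0; 0 0 0 0 0 0",
  jaw=5.0,
  force=40,
)

```text
time: 4.38
ee_pos: [0.4958, 0.3342, 0.1354]
eef_rot: [-3.127, -0.26, -0.005]
ft_force: [0.2, -0.6, 0.5]
opening: 0.05
```

```bash
python3 - <<'E'
from plan import *
plan([((.4947,.334,.135),9.5)],.015)
b=(195,150,245,200);n="scene"
cv2.imwrite("pics/q3.png",cv2.resize(cam(n)["color"][b[1]:b[3],b[0]:b[2]],None,fx=12,fy=12,interpolation=cv2.INTER_CUBIC))
E
```

```text
t 4.38 p [0.4958 0.3342 0.1354] yaw 9.49 tilt 0.27 open 0.05 F [ 0.16 -0.62  0.55]
1 -0.11 0.00 0.04 -0.19 -0.20 -0.01
```

View pics/q3.png

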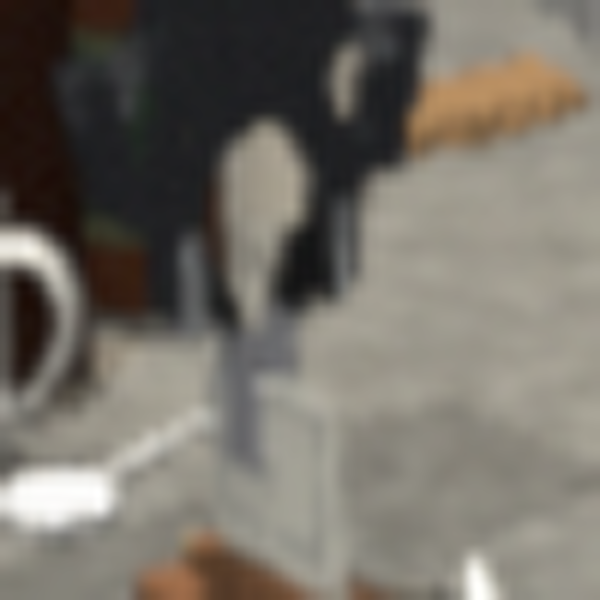

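apply_moves(
  steps="-0.1 0 0 0 0 0; 0 0 0 0 0 0; 0 0 0 0 0 0; 0 0 0 0 0 0",
  jaw=3.2,
)

```text
time: 4.92
ee_pos: [0.4956, 0.3344, 0.1368]
eef_rot: [-3.127, -0.26, -0.009]
ft_force: [-0.6, -0.6, 3.2]
opening: 0.032
```

apply_moves(
  steps="0 0 0 0 0 0; 0 0 0 0 0 0; 0 0 0 0 0 0; 0 0 0 0 0 0",
  jaw=1.6,
)

```text
time: 5.42
ee_pos: [0.4961, 0.3346, 0.138]
eef_rot: [-3.126, -0.26, -0.011]
ft_force: [-1.0, 0.6, 3.4]
opening: 0.0167
```

```bash
python3 - <<'E'
from plan import *
plan([((.4947,.334,.135),9.5)],.015)
b=(195,150,245,200);n="scene"
cv2.imwrite("pics/q4.png",cv2.resize(cam(n)["color"][b[1]:b[3],b[0]:b[2]],None,fx=12,fy=12,interpolation=cv2.INTER_CUBIC))
E
```

```text
t 5.42 p [0.4961 0.3346 0.138 ] yaw 9.5 tilt 0.5 open 0.0167 F [-1.01  0.63  3.38]
1 -0.15 0.04 0.30 -0.24 -0.43 -0.00
```

View pics/q4.png

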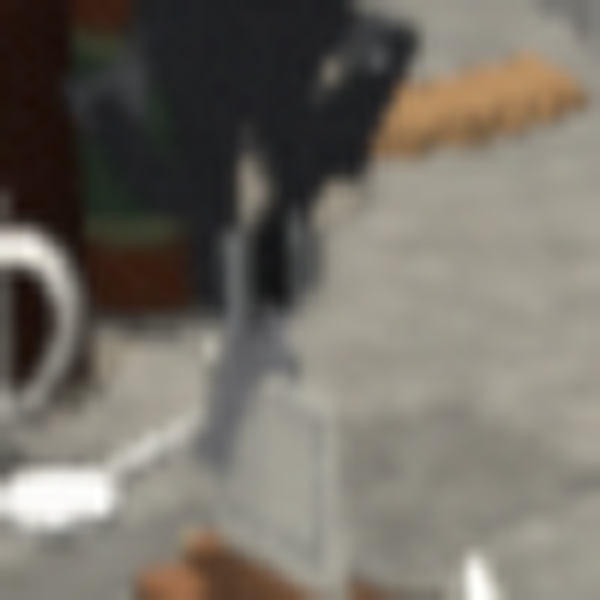

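The clip gapes, with the near jaw angled off the board from (250,340) to (210,460). I'll firm the grip and lift.

apply_moves(
  steps="0 0 0 0 0 0; 0 0 0 0 0 0; 0 0 -0.8 0 -0.4 0; 0 0 -1.5 0 0 0; 0 0 -2 0 0 0; 0 0 -2 0 0 0; 0 0 -2 0 0 0; 0 0 -1 0 0 0; 0 0 0 0 0 0",
  jaw=1.0,
)

```text
time: 6.6
ee_pos: [0.4962, 0.334, 0.2368]
eef_rot: [-3.127, -0.259, 0.001]
ft_force: [-0.2, 0.3, -0.6]
opening: 0.016
```

```bash
python3 - <<'E'
from plan import *
plan([((.4947,.334,.25),9.5)],.015)
b=(190,125,250,200);n="scene"
cv2.imwrite("pics/q5.png",cv2.resize(cam(n)["color"][b[1]:b[3],b[0]:b[2]],None,fx=8,fy=8,interpolation=cv2.INTER_CUBIC))
E
```

```text
t 6.6 p [0.4962 0.334  0.2368] yaw 9.48 tilt 0.23 open 0.016 F [-0.21  0.26 -0.58]
1 -0.15 -0.03 -1.32 -0.23 0.00 -0.02
```

View pics/q5.png

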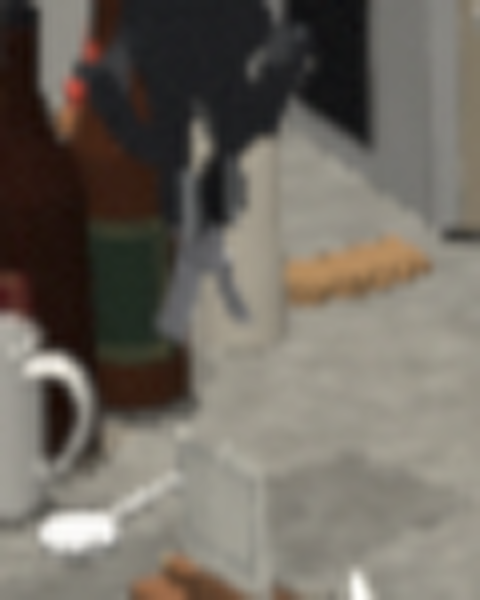

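```bash
cat > cm.py <<'E'
from h import *
def pred(box,k,off=.074,n="scene"):
    st=sensors.state();p=st["ee_pos"];M=R.from_rotvec(st["eef_rot"]).as_matrix()
    for nm,l in(("L/near",(.0225,)),("R",(-.0225,))):
        for y in(-.012,.012):
            q=p+M@np.array([l[0],y,off-.003]);print(nm,y,q.round(3),((proj(n,q)-box+.5)*k-.5).round(0))
    print("pivot",((proj(n,p+M@np.array([0,0,off-.041]))-box+.5)*k-.5).round(0))
E
python3 -c "
from cm import *
pred(np.array([190,125]),8)"
```

```text
L/near -0.012 [0.516 0.35  0.165] [232. 311.]
L/near 0.012 [0.52  0.326 0.165] [256. 324.]
R -0.012 [0.472 0.342 0.165] [157. 329.]
R 0.012 [0.476 0.319 0.165] [181. 342.]
pivot [204. 257.]
```

Predicted jaw ends match the picture, at (157–181, 329–342) and (232–256, 311–324). Next is the carry.

```bash
python3 - <<'E'
from plan import *
plan([((.4962,.334,.285),9.5),((.4305,-.0314,.285),-16)],.04)
E
```

```text
t 6.7 p [0.4957 0.3339 0.2356] yaw 9.48 tilt 0.23 open 0.0164 F [ 0.14 -0.3  -1.07]
2 0.02 -0.01 -2.47 -0.11 0.05 -0.01; 0.02 -0.01 -2.47 -0.11 0.05 -0.01
10 -1.25 3.50 -0.00 -0.00 0.00 2.55; -1.09 3.55 -0.00 -0.00 0.00 2.55; -0.94 3.59 -0.00 -0.00 0.00 2.55; -0.77 3.63 -0.00 -0.00 0.00 2.55; -0.61 3.66 -0.00 -0.00 0.00 2.55; -0.45 3.69 -0.00 -0.00 0.00 2.55; -0.28 3.70 -0.00 -0.00 0.00 2.55; -0.12 3.71 -0.00 -0.00 0.00 2.55; 0.05 3.71 -0.00 -0.00 0.00 2.55; 0.21 3.71 -0.00 -0.00 0.00 2.55
```

apply_moves(
  steps="0 0 -2.5 0 0 0; 0 0.5 -2.5 0 0 0; -0.6 1.5 0 0 0 1.5; -1 2.5 0 0 0 2.5; -1 3 0 0 0 2.5; -0.8 3 0 0 0 2.5; -0.6 3 0 0 0 2.5; -0.6 3 0 0 0 2.5; -0.4 3 0 0 0 2.5; -0.3 3 0 0 0 2.5",
)

```text
time: 7.95
ee_pos: [0.4372, 0.0968, 0.2691]
eef_rot: [3.124, -0.288, -0.035]
ft_force: [-0.3, 0.3, 0.4]
opening: 0.0164
```

```bash
python3 - <<'E'
from plan import *
plan([((.4305,-.0314,.285),-16)],.025)
E
```

```text
t 7.95 p [0.4372 0.0968 0.2691] yaw -10.53 tilt 1.28 open 0.0164 F [-0.29  0.29  0.42]
6 0.28 2.12 -0.26 0.06 0.20 0.91; 0.31 2.12 -0.26 0.06 0.20 0.91; 0.34 2.11 -0.26 0.06 0.20 0.91; 0.38 2.11 -0.26 0.06 0.20 0.91; 0.41 2.10 -0.26 0.06 0.20 0.91; 0.45 2.09 -0.26 0.06 0.20 0.91
```

apply_moves(
  steps="0.3 2 -0.8 0 1.0 0.8; 0.3 2 -0.8 0 0.3 0.8; 0.3 1.8 -0.3 0 0 0.8; 0.3 1.5 0 0 0 0.8; 0.3 1.0 0 0 0 0.5; 0 0 0 0 0 0; 0 0 0 0 0 0",
)

```text
time: 8.82
ee_pos: [0.4287, 0.0067, 0.2774]
eef_rot: [3.109, -0.409, -0.016]
ft_force: [-0.5, -0.8, -1.2]
opening: 0.0163
```

```bash
python3 - <<'E'
from plan import *
plan([((.4305,-.0314,.285),-16)],.025)
E
```

```text
t 8.82 p [0.4287 0.0067 0.2774] yaw -15.0 tilt 0.68 open 0.0163 F [-0.54 -0.81 -1.19]
2 0.58 1.82 -0.37 0.21 0.27 0.50; 0.59 1.81 -0.38 0.21 0.27 0.50
```

apply_moves(
  steps="0.5 1.5 0 0.4 0.5 0.6; 0.4 1.4 0 0 0 0.4; 0.2 0.8 0 0 0 0; 0 0 0 0 0 0; 0 0 0 0 0 0",
)

```text
time: 9.45
ee_pos: [0.4294, -0.0317, 0.277]
eef_rot: [-3.111, 0.434, 0.003]
ft_force: [0.2, 0.3, -0.6]
opening: 0.0163
```

```bash
python3 - <<'E'
from plan import *
plan([((.4305,-.0314,.265),-16)],.015)
from cm import pred
b=(210,145,270,220);n="scene"
cv2.imwrite("pics/q6.png",cv2.resize(cam(n)["color"][b[1]:b[3],b[0]:b[2]],None,fx=8,fy=8,interpolation=cv2.INTER_CUBIC))
pred(np.array(b[:2]),8)
b=(270,170,350,250);n="top"
cv2.imwrite("pics/q7.png",cv2.resize(cam(n)["color"][b[1]:b[3],b[0]:b[2]],None,fx=7,fy=7,interpolation=cv2.INTER_CUBIC))
E
```

```text
t 9.45 p [ 0.4294 -0.0317  0.277 ] yaw -15.89 tilt 0.1 open 0.0163 F [ 0.22  0.34 -0.56]
1 0.10 -0.06 1.20 -0.02 0.10 0.11
L/near -0.012 [ 0.454 -0.026  0.206] [252. 358.]
L/near 0.012 [ 0.448 -0.049  0.206] [260. 381.]
R -0.012 [ 0.411 -0.014  0.206] [146. 366.]
R 0.012 [ 0.404 -0.037  0.206] [153. 388.]
pivot [201. 290.]
```

View pics/q6.png

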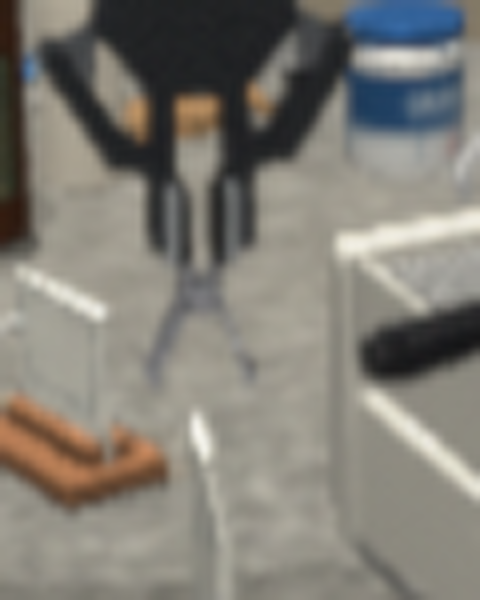

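View pics/q7.png

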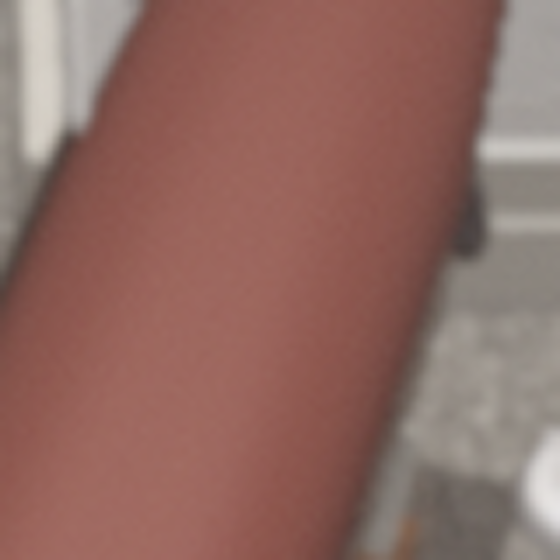

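The clip hangs open and centred above the menu board. Jaw ends are at (152,378) and (250,372), and the board's far corner is at (197,412). I'll lower it.

apply_moves(
  steps="0.1 0 1.0 0 0 0; 0 0 1.0 0 0 0; 0 0 1.0 0 0 0; 0 0 0.8 0 0 0; 0 0 0 0 0 0; 0 0 0 0 0 0",
)

```text
time: 10.3
ee_pos: [0.43, -0.0312, 0.2354]
eef_rot: [-3.111, 0.432, 0.005]
ft_force: [0.0, 0.6, -0.1]
opening: 0.0164
```

```bash
python3 - <<'E'
from plan import *
plan([((.4305,-.0314,.214),-16)],.015)
from cm import pred
b=(210,155,270,230);n="scene"
cv2.imwrite("pics/q8.png",cv2.resize(cam(n)["color"][b[1]:b[3],b[0]:b[2]],None,fx=8,fy=8,interpolation=cv2.INTER_CUBIC))
pred(np.array(b[:2]),8)
E
```

```text
t 10.3 p [ 0.43   -0.0312  0.2354] yaw -15.82 tilt 0.17 open 0.0164 F [ 0.    0.62 -0.14]
2 0.03 0.01 1.07 -0.02 0.09 0.09; 0.03 0.00 1.07 -0.02 0.09 0.09
L/near -0.012 [ 0.455 -0.026  0.164] [254. 366.]
L/near 0.012 [ 0.448 -0.049  0.164] [262. 390.]
R -0.012 [ 0.411 -0.013  0.164] [150. 374.]
R 0.012 [ 0.405 -0.036  0.164] [156. 398.]
pivot [204. 300.]
```

View pics/q8.png

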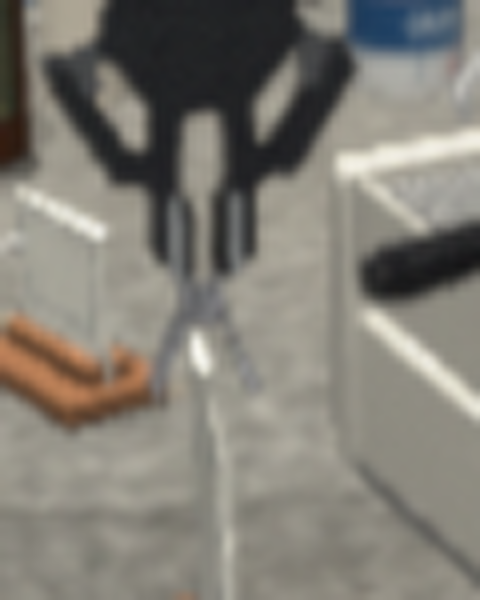

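apply_moves(
  steps="0 0 0.7 0 0 0; 0 0 0.7 0 0 0; 0 0 0.6 0 0 0; 0 0 0 0 0 0; 0 0 0 0 0 0; 0 0 0 0 0 0",
)

```text
time: 11.1
ee_pos: [0.4301, -0.0313, 0.2144]
eef_rot: [-3.111, 0.432, 0.003]
ft_force: [0.5, -0.6, -0.8]
opening: 0.0164
```

```bash
python3 - <<'E'
from plan import *
plan([((.4305,-.0314,.214),-16)],.015)
from cm import pred
b=(220,170,260,220);n="scene"
cv2.imwrite("pics/q9.png",cv2.resize(cam(n)["color"][b[1]:b[3],b[0]:b[2]],None,fx=12,fy=12,interpolation=cv2.INTER_CUBIC))
pred(np.array(b[:2]),12)
from ov import stand,draw
Ll,g=stand((.4305,-.0314),np.radians(-16),.16,.12,.14)
draw("scene",b,12,[(a,b_,(0,255,0)) for a,b_ in Ll],"pics/q10.png")
a=np.hstack([cv2.imread("pics/q9.png"),cv2.imread("pics/q10.png")]);cv2.imwrite("pics/q11.png",cv2.resize(a,(800,500)))
E
```

```text
t 11.1 p [ 0.4301 -0.0313  0.2144] yaw -15.82 tilt 0.13 open 0.0164 F [ 0.48 -0.57 -0.84]
1 0.04 0.00 0.04 -0.02 0.13 0.18
L/near -0.012 [ 0.455 -0.026  0.143] [264. 436.]
L/near 0.012 [ 0.448 -0.049  0.143] [276. 472.]
R -0.012 [ 0.412 -0.013  0.143] [108. 448.]
R 0.012 [ 0.405 -0.037  0.143] [118. 484.]
pivot [189. 339.]
```

View pics/q11.png

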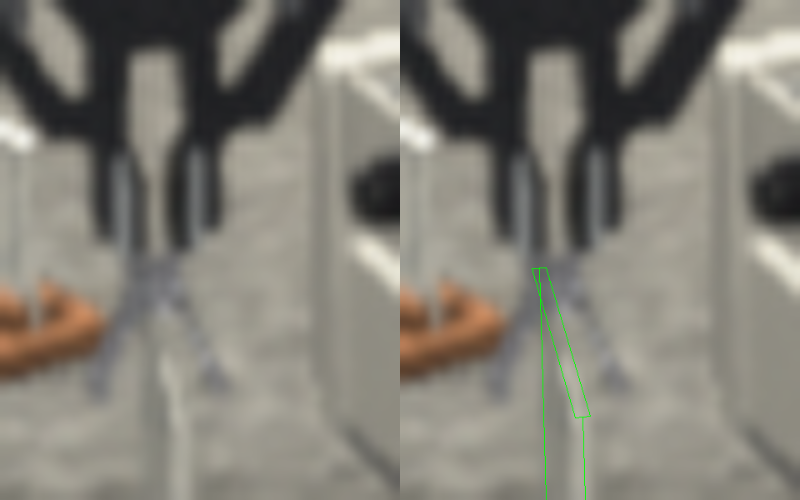

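```bash
python3 - <<'E'
from h import *
a=cv2.imread("pics/scene0.png");c=cam("scene")["color"];cv2.imwrite("pics/scene_end.png",c)
for nm,(x0,y0,x1,y1) in dict(menufoot=(222,228,254,258),smallfoot=(204,192,234,210)).items():
    t=cv2.cvtColor(a[y0:y1,x0:x1],6);s=cv2.cvtColor(c[y0-6:y1+6,x0-6:x1+6],6)
    r=cv2.matchTemplate(cv2.resize(s,None,fx=4,fy=4,interpolation=2),cv2.resize(t,None,fx=4,fy=4,interpolation=2),5)
    _,m,_,l=cv2.minMaxLoc(r);print(nm,m,(np.array(l)/4-6))
b=(225,190,260,260)
v=[cv2.resize(i[b[1]:b[3],b[0]:b[2]],None,fx=8,fy=8,interpolation=cv2.INTER_CUBIC) for i in(a,c)]
cv2.imwrite("pics/cmp.png",np.hstack(v))
E
```

```text
menufoot 0.45479869842529297 [0.25 0.  ]
smallfoot 0.8257049918174744 [-0.25  0.  ]
```

View pics/cmp.png

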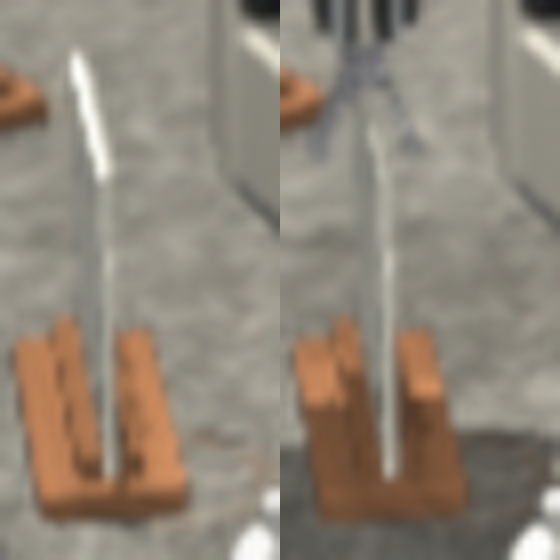

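The stands haven't moved: left/right comparison has the feet in the same place, and jaw ends at (318,155) and (415,145) straddle the board at about x=370. The arm is settled, so I'm handing in.

```bash
python3 - <<'E'
from plan import *
plan([((.4305,-.0314,.214),-16)])
print(np.abs(sensors.state()["qvel"]).max())
from workcell import workorder
print(workorder.job_done())
E
```

```text
t 11.2 p [ 0.4302 -0.0313  0.2144] yaw -15.82 tilt 0.13 open 0.0164 F [-0.53 -0.09 -0.62]
1 0.04 0.00 0.04 -0.03 0.13 0.18
0.0010199864809443174
the job is handed in; nothing more can be done
None
```

I squeezed the clip open on the small stand, lifted it straight off, and carried it to the menu stand. I handed the job in at 11.2 s with the clip still squeezed open over the middle of the board's top edge. I got no verdict back.

**Last checks:**
- **Position:** the arm was still and within about 1 mm of the target I measured. That puts the mouth point about 20 mm below the edge. In the last picture the midpoint between the jaws was about 2 mm off the board's centre plane.
- **Squareness:** the tool was 0.13° from vertical and about 0.2° off my measured board angle, which is itself good to about 1°.
- **Clip:** the finger opening held at 16.4 mm from the lift onward. The pictures show the jaws wide open, one on each side of the board. The wrist force stayed under 1 N, so there was no sign of the clip touching the board.
- **Stands:** the before-and-after pictures show neither stand moved by more than about 0.25 pixel. The image match on the menu stand's foot was weak (0.45) because of a new shadow, so I checked that one by eye.
- **Other items:** I did not measure the jug, mug or portafilter again at the end. The planned path kept clear of them.

**Disagreements:**
- The 16.4 mm opening is below the 19 mm given for fully squeezed handles. I put this down to pad give, but I did not confirm it.
- The two cameras disagreed by about 2 mm on the menu board edge and up to about 6 mm at one end of the small board. I used values in between.

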